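# Change over the analyser's reagent bottles

## Task

Get the reagent rail ready for the next run: lift the empty tall bottle out of its insert and stand it upright in the shallow steel tray, and load the three bottles waiting in front - the tall slim one, the low broad one and the round one - each upright and fully down in the insert whose pocket is cut for its shape. Set the bottles down rather than dropping or tipping them, and leave the cap opener and the covered dish where they lie.

Things in the scene. Friction and masses are not known exactly. Their poses are not given: they have to be found in the camera images.
- empty_bottle: the empty: tall slim brown bottle that stands in the slim insert at the start, square to it; 48 to 78 g; looks like slim_bottle, told apart by where it stands. Origin: centre of its underside; z up, x across the narrow sides (the grip), y along the wide side. Body 26 (x) by 45 (y) mm, straight sides up to 100 mm, shoulder to 116; cap 20 mm across, 120 to 132 mm up, centred 8 mm towards -y.
- slim_bottle: the fresh tall one: tall slim brown bottle standing on the bench top in front of the rail; 104 to 169 g. Origin: centre of its underside; z up, x across the narrow sides (the grip), y along the wide side. Body 26 (x) by 45 (y) mm, straight sides up to 100 mm, shoulder to 116; cap 20 mm across, 120 to 132 mm up, centred 8 mm towards -y.
- broad_bottle: low broad brown bottle standing on the bench top in front of the rail; 120 to 195 g. Origin: centre of its underside; z up, x across the narrow sides (the grip), y along the wide side. Body 33 (x) by 56 (y) mm, straight sides up to 66 mm, shoulder to 77; cap 20 mm across, 81 to 94 mm up, centred 8 mm towards -y.
- round_bottle: round white bottle with a white screw cap, 76 mm high, standing on the bench top in front of the rail; 88 to 143 g. Body 40 mm across, straight up to 46 mm, shoulder to 62; cap 27 mm across, 60 to 76 mm up. Origin: centre of its underside, z up.
- slim_bay: grey insert 78 (x) by 94 (y) by 26 mm high, fixed on the rail 8 mm up, 100 mm from the next (any order); oblong pocket for a tall slim bottle, 34 (x) by 53 (y) mm at its floor; the empty stands in it at the start. Walls slope out by 6 mm up to the mouth. Origin: centre of its underside; pocket centred, floor 6 mm, mouth 26 mm above it. y along the rail, z up.
- broad_bay: grey insert 78 (x) by 94 (y) by 26 mm high, fixed on the rail 8 mm up, 100 mm from the next (any order); oblong pocket for the low broad bottle, 41 (x) by 64 (y) mm at its floor; vacant. Walls slope out by 6 mm up to the mouth. Origin: centre of its underside; pocket centred, floor 6 mm, mouth 26 mm above it. y along the rail, z up.
- round_bay: grey insert 78 (x) by 94 (y) by 26 mm high, fixed on the rail 8 mm up, 100 mm from the next (any order); round pocket for the round bottle, 48 mm across at its floor; vacant. Walls slope out by 6 mm up to the mouth. Origin: centre of its underside; pocket centred, floor 6 mm, mouth 26 mm above it. y along the rail, z up.
- empties_tray: shallow bright steel tray for empties, 104 (x) by 110 (y) mm, rim 16 mm high, walls 3 mm, floor 3 mm thick, fixed to the bench top in front of the rail; origin at the centre of its underside, z up.
- opener: blue plastic cap opener lying behind the rail, 25 by 90 by 12 mm; a bystander. Origin at the centre of its underside.
- dish: flat round covered dish, 62 mm across, 14 mm high, at the right of the rail; a bystander. Origin at the centre of its underside.
Things that resemble listed ones, but are neither listed nor needed, are in the scene too. Leave any green look-alike of the empty_bottle alone.

How it is judged:
At the end, for the whole second after the job is handed in: Fresh slim, broad and round bottle stand in the pocket of their own insert: within 10 mm of its centre, underside at most 10 mm above its underside. The empty stands on the steel tray's floor, within 45 mm of its centre in x and y. All within 0.1 rad of upright, released, at rest (horizontal distance between slim_bottle and slim_bay below 0.01 m and z of slim_bottle in the frame of slim_bay below 0.01 m and linear speed of each of slim_bottle, broad_bottle, round_bottle, empty_bottle below 0.02 m/s and angle between each of slim_bottle, broad_bottle, round_bottle, empty_bottle's own z axis and vertical below 0.1 rad and horizontal distance between broad_bottle and broad_bay below 0.01 m and z of broad_bottle in the frame of broad_bay below 0.01 m and horizontal distance between round_bottle and round_bay below 0.01 m and z of round_bottle in the frame of round_bay below 0.01 m and x of empty_bottle in the frame of empties_tray between -0.045 and 0.045 m and y of empty_bottle in the frame of empties_tray between -0.045 and 0.045 m and z of empty_bottle in the frame of empties_tray below 0.007 m); the robot touches nothing.
It fails at once if a bottle is tipped by more than 0.6 rad (34 degrees) (angle between any of empty_bottle, slim_bottle, broad_bottle, round_bottle's own z axis and vertical above 0.6 rad).
It fails at once if a bottle falls freely from more than about 30 mm (0.8 m/s with no finger on it) ((linear speed of empty_bottle above 0.8 m/s and contact force between the fingers and empty_bottle below 0.05 N) or (linear speed of slim_bottle above 0.8 m/s and contact force between the fingers and slim_bottle below 0.05 N) or (linear speed of broad_bottle above 0.8 m/s and contact force between the fingers and broad_bottle below 0.05 N) or (linear speed of round_bottle above 0.8 m/s and contact force between the fingers and round_bottle below 0.05 N)).
It fails at once if the cap opener or the covered dish is moved by more than 30 mm (distance of any of opener, dish from where it was at the start of the episode above 0.03 m).
It also fails if it takes over 99 s, if anything falls off the work surface, if the arm or the gripper's body presses on something with over 40 N, if the wrist force passes 120 N, or if a joint passes its speed limit or range.

## Robot

A 7-joint arm with a two-finger parallel gripper is mounted at the origin on a cart in front of the work surface, level with it; the furniture and walls round the work are solid. World frame = base frame: x ahead of the robot, y to its left, z up, the work surface at z = 0. Lengths are in m, angles in rad, forces in N, time in s.
With the tool pointing down it reaches from about 0.4 to 0.85 m from the base axis. Payload 6.9 kg.
Tool frame: the origin (TCP) lies midway between the tips of the shut fingers; the grasp point (between the pads) lies arm.grip_depth behind it (arm.grip_depth is the distance from the TCP to the grasp point, in m); z points along the fingers, y is the line along which they close (so a half turn about z gives the same grasp; the last joint's range is limited). The gripper opens to 85 mm and grips with 20 to 120 N. Pads are 22 mm wide; open, the fingers measure 114 mm over their backs; the gripper's body (76 mm by 85 mm) begins 54 mm behind the grasp point. The pads swing forward as they close: fully open they stand 13 mm farther back than shut.
Start: joints at [1.393, 0.507, -0.238, 1.5, 0.126, 1.149, -0.155], TCP at [0.175, -0.6, 0.231] pointing down, gripper open.
Joint ranges: [-3.08, 3.08], [-0.24, 2.05], [-1.43, 1.35], [0, 2.5], [-1.52, 4.66], [0.17, 1.96], [-2.89, 2.89]. Speed limits (rad/s): [2.39, 2.39, 3.14, 3.14, 3.14, 3.14, 3.14].

## Interface

Orientations are given as a unit quaternion [w, x, y, z].
In Python, from rig import arm gives the robot as it stands.
- The arm moves only by the tool drive_effector, called after "Request:" as name(argument=value, ...) on one line, values as JSON. Schema: {"type":"object","properties":{"moves":{"type":"array","items":{"type":"array","prefixItems":[{"type":"number"},{"type":"array","items":{"type":"number"},"minItems":3,"maxItems":3},{"type":"array","items":{"type":"number"},"minItems":3,"maxItems":3}],"minItems":3,"maxItems":3},"minItems":1,"maxItems":10},"clamp_n":{"type":"number"},"only":{"type":"string"},"quiet":{"type":"boolean"},"lines":{"type":"string"}},"required":["moves"],"additionalProperties":false}. moves is a list of rows, 1 to 10 of them, each written [opening, [dx, dy, dz], [rx, ry, rz]]: the finger opening in m, then dx, dy, dz in shares of 800 mm (1.0 is 800 mm), then a rotation vector rx, ry, rz in shares of 180 degrees (1.0 is 180 degrees); each row is the pose to reach, as a shift and turn from the pose commanded when the call began, along the tool's axes at that moment; what a row does not reach only later rows make up. A row lasts 1/10 s, in which the tool goes at most 0.05 m and 0.15 rad, less where a joint would pass 70% of its speed; a pose out of reach is approached as far as the arm can. The fingers move at their own pace and stop on an object; clamp_n is the grip in N (left out, the last holds). Time passes only in rows, so rows that do not move let the fingers close. The tool returns the time, the measured TCP pose, the force, the opening and the grip force at its end. only (a regular expression) keeps the lines of the reply that match it, lines (a string "A,B") keeps lines A to B, and quiet returns only ok. Shift and turn numbers lie between -1 and 1, and a call with a number outside is refused. Input that does not fit is refused with a message, and nothing moves.
- arm.observe(): the state, without advancing time (a new reading comes with each control period).
- arm.get_image(name): name is "scene" or "top" or "wrist"; returns the picture (384x512x3 uint8, red, green, blue); there is no depth.
- arm.camera_params(name): a dict with "fovy" (degrees; the focal length in pixels is half the picture's height over the tangent of half this angle, whatever the lens; pixels are square), "cx", "cy" (the principal point, pixels), "k1" (the pictures are not rectified: a ray, as slopes to the right and down, at radius r is drawn at 1 + k1 r^2 times it, then the intrinsics apply), "pose" (4x4, takes a point from camera to world coordinates). Camera axes: x right, y up, looking along -z (the intrinsics and any distortion apply to the point x, -y, -z); pixel columns grow to the right and rows downward; lengths in m; the calibration is good to about 2 mm. A picture is of the moment at which its call begins: read the wrist's pose just before it. camera_params takes no time and is no camera call; for the wrist camera it gives the pose at the moment of the call.
- arm.finish_job(): hands the job in; it is judged then, once.
The state is a dict: "clock": time; "joint_positions": joint angles; "qvel": joint speeds; "effort": joint torques, N m; "tcp_pos": TCP position; "orientation": TCP orientation; "wrist_force": force on the tool from outside, world axes, zero at the start; "ft_torque": the same for the moment, N m; "gripper_width": finger opening in m; "finger_force": force on a finger pad.
Only numpy, scipy, OpenCV 4.12 (cv2) and the standard library are available. Lean on these libraries where they do the work, as an engineer would, in place of code of your own. Each camera call takes 0.05 s, during which the arm holds its last target. There are 200 camera calls.

## Working session

There is one attempt and no reset: what is moved stays moved. The work goes in short steps, Python scripts to look and compute and a tool call to move; the robot and the scene stay as the last step left them, time stands still between calls to the robot, and variables do not carry over. Pictures are saved under pics/ and viewed, at most 14 in all, crops included, and the job is handed in when it is done.

```bash
mkdir -p pics; ls; python3 - <<'E'
from rig import arm
import cv2,numpy as np
print(arm.grip_depth, arm.observe())
for n in ("scene","top"):
    im=arm.get_image(n); cv2.imwrite(f"pics/{n}0.png",im[:,:,::-1]); p=arm.camera_params(n); print(n,p)
E
```

```text
pics
0.0187 {'clock': 0.0, 'joint_positions': array([ 1.392514  ,  0.50834772, -0.23752298,  1.50114202,  0.12572508,
        1.14889646, -0.15481241]), 'qvel': array([ 0.00099188, -0.00119019, -0.0014338 ,  0.00027227,  0.00087883,
        0.00028592,  0.00034156]), 'effort': array([ 6.37690064e-04, -6.20600510e+01, -2.18630992e+00, -2.49646819e+01,
        1.26968554e-02,  1.21987984e-02, -1.73687897e-05]), 'tcp_pos': array([ 0.17476765, -0.59954108,  0.23042031]), 'orientation': array([-8.87048335e-04,  9.89948889e-01,  1.41422722e-01, -1.55280711e-04]), 'wrist_force': array([-0.08130034, -0.56249022,  0.0006709 ]), 'ft_torque': array([0.00177572, 0.00715499, 0.01960278]), 'finger_force': 0.0, 'gripper_width': 0.08540242134212128}
scene {'fovy': 55.70071856219246, 'cx': 253.8394137434703, 'cy': 189.36965008949758, 'k1': -0.000681074686330585, 'pose': array([[-0.6611504 ,  0.42062845, -0.62125024,  0.06437625],
       [-0.74986605, -0.39708636,  0.5291723 ,  0.3639278 ],
       [-0.02410507,  0.81571694,  0.5779488 ,  0.51723414],
       [ 0.        ,  0.        ,  0.        ,  1.        ]])}
top {'fovy': 54.11117763835731, 'cx': 256.8932098438793, 'cy': 190.97718817973404, 'k1': -0.050742317117407176, 'pose': array([[-0.01657535,  0.9901254 , -0.13920115,  0.47352664],
       [-0.9998616 , -0.01621501,  0.0037224 , -0.10598883],
       [ 0.00142849,  0.13924358,  0.99025713,  0.88190368],
       [ 0.        ,  0.        ,  0.        ,  1.        ]])}
```

View pics/scene0.png

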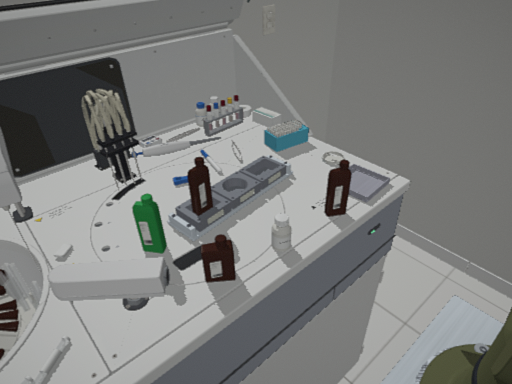

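View pics/top0.png

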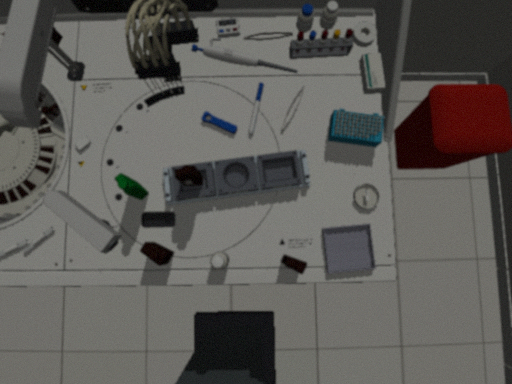

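The scene view shows the rail, with the empty at (200,188) and the waiting bottles at (338,190), (218,260) and (282,232). In the top view the inserts run slim (187,175), round (236,175), broad (281,170). The slim bottle is at (293,264), broad at (155,252), round at (219,260), and the tray at (348,250).

```bash
cat > h.py <<'E'
import cv2,numpy as np
def K(p):
    f=192/np.tan(np.radians(p["fovy"])/2); return np.array([[f,0,p["cx"]],[0,f,p["cy"]],[0,0,1]]),np.array([p["k1"],0,0,0,0])
def ray(p,uv):
    k,d=K(p); n=cv2.undistortPoints(np.array(uv,float).reshape(-1,1,2),k,d).reshape(-1,2)
    T=p["pose"]; D=np.c_[n[:,0],-n[:,1],-np.ones(len(n))]@T[:3,:3].T
    return T[:3,3],D
def onz(p,uv,z):
    o,D=ray(p,uv); return o+D*((z-o[2])/D[:,2])[:,None]
def proj(p,X):
    k,d=K(p); T=p["pose"]; c=(np.array(X,float).reshape(-1,3)-T[:3,3])@T[:3,:3]
    c=c*[1,-1,-1]; return cv2.projectPoints(c.reshape(-1,1,3),np.zeros(3),np.zeros(3),k,d)[0].reshape(-1,2)
E
python3 - <<'E'
import cv2,numpy as np
a=cv2.imread("pics/top0.png")[140:285,130:390]; b=cv2.imread("pics/scene0.png")[140:290,160:400]
f=lambda a:np.clip(a.astype(float)*2,0,255).astype(np.uint8)
cv2.imwrite("pics/topc.png",cv2.resize(f(a),None,fx=3,fy=3,interpolation=2))
cv2.imwrite("pics/scc.png",cv2.resize(np.clip(b*1.2,0,255).astype(np.uint8),None,fx=3.3,fy=3.3,interpolation=2))
E
```

```text
(no output)
```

View pics/topc.png

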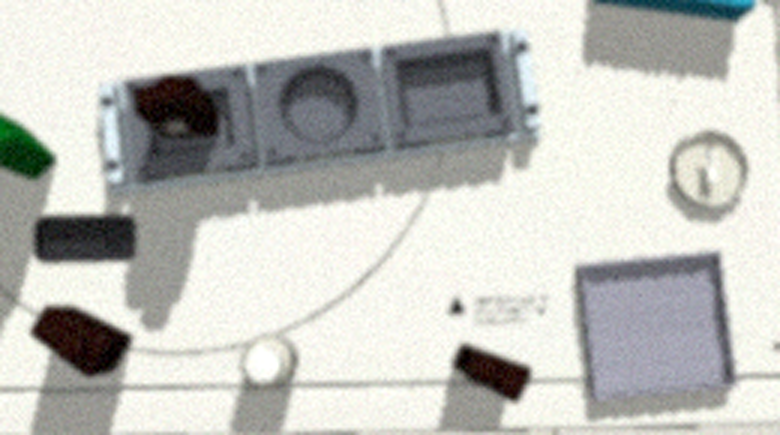

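View pics/scc.png

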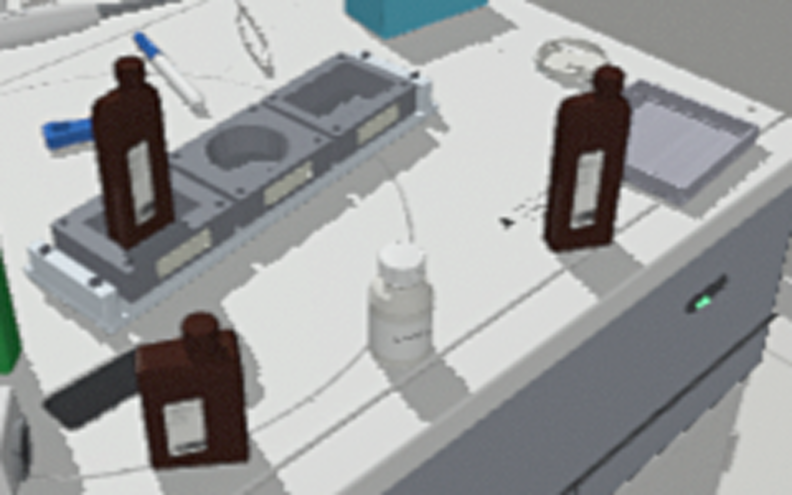

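The enlarged crops show the pockets, tray and caps clearly. I'll cast them onto known heights.

```bash
cat > m0.py <<'E'
from rig import arm
from h import *
t=arm.camera_params("top"); s=arm.camera_params("scene")
T=lambda l,z:onz(t,np.array(l)/3+[130,140]-1/3,z)
S=lambda l,z:onz(s,np.array(l)/3.3+[160,140]-.35,z)
np.set_printoptions(precision=4,suppress=True)
print("gaps top z.034",T([(255,65),(265,165),(381,47),(390,150)],.034))
print("round mouth",T([(318,105)],.034), S([(247,147)],.034))
b=T([(395,65),(492,50),(505,117),(405,130)],.034);print("broad mouth",b,b.mean(0))
b=T([(577,268),(718,255),(735,383),(592,402)],.016);print("tray",b,b.mean(0))
print("caps S: empty",S([(131,67)],.146),"slim",S([(609,76)],.132),"broad",S([(201,325)],.094),"round",S([(402,256)],.076))
print("round T",T([(268,360)],.076))
im=cv2.imread("pics/top0.png").astype(int)
m=((im[:,:,2]>im[:,:,0]+8)&(im.sum(2)<150)).astype(np.uint8)
n,l,st,c=cv2.connectedComponentsWithStats(m)
for i in range(1,n):
    if st[i,4]>60 and 130<c[i,0]<390 and 140<c[i,1]<290:
        ct=cv2.findContours((l==i).astype(np.uint8),0,2)[0][0]; r=cv2.minAreaRect(ct); bx=cv2.boxPoints(r); print(st[i],c[i],r); print(onz(t,bx,.07)[:,:2])
E
python3 m0.py
```

```text
gaps top z.034 [[ 0.6633 -0.013   0.034 ]
 [ 0.5857 -0.0205  0.034 ]
 [ 0.6758 -0.11    0.034 ]
 [ 0.5956 -0.1155  0.034 ]]
round mouth [[ 0.6313 -0.0612  0.034 ]] [[ 0.6309 -0.0593  0.034 ]]
broad mouth [[ 0.6615 -0.1205  0.034 ]
 [ 0.6721 -0.1955  0.034 ]
 [ 0.6196 -0.2038  0.034 ]
 [ 0.6108 -0.1272  0.034 ]] [ 0.641  -0.1618  0.034 ]
tray [[ 0.5045 -0.2574  0.016 ]
 [ 0.5124 -0.3668  0.016 ]
 [ 0.4152 -0.3746  0.016 ]
 [ 0.4034 -0.265   0.016 ]] [ 0.4589 -0.316   0.016 ]
caps S: empty [[0.6154 0.0361 0.146 ]] slim [[ 0.4229 -0.1836  0.132 ]] broad [[0.4506 0.1124 0.094 ]] round [[ 0.4345 -0.0178  0.076 ]]
round T [[ 0.4414 -0.0265  0.076 ]]
[176 166  23  13 122] [185.7705 170.959 ] ((186.7724609375, 171.01405334472656), (10.568397521972656, 21.436607360839844), 77.00537872314453)
[[0.6411 0.0703]
 [0.6512 0.0242]
 [0.628  0.0188]
 [0.618  0.0648]]
[141 243  30  22 279] [154.276 251.724] ((154.4918975830078, 250.9486541748047), (25.14434242248535, 18.159801483154297), 36.02737045288086)
[[0.462  0.1461]
 [0.493  0.1236]
 [0.461  0.0791]
 [0.4302 0.1017]]
[285 257  21  16 149] [295.5369 263.9128] ((294.3503723144531, 263.4635009765625), (20.600563049316406, 9.847190856933594), 25.01689338684082)
[[ 0.4308 -0.1619]
 [ 0.4494 -0.1712]
 [ 0.4303 -0.2105]
 [ 0.4118 -0.2011]]
```

Careful with the scale: shifts go in shares of 800 mm and turns go in shares of 180 degrees. That gives: 0.3 m is 0.375, -0.245 m is -0.3063, -0.69 rad is -0.2196.

```bash
cat > g.py <<'E'
# python3 g.py x y z yaw  -> shift/turn in tool axes; yaw = world heading of the closing line (mod pi)
import sys,numpy as np
from scipy.spatial.transform import Rotation as R
from rig import arm
def go(x,y,z,yaw,o=None):
    o=o or arm.observe(); w=o["orientation"]; r=R.from_quat([w[1],w[2],w[3],w[0]]); M=r.as_matrix()
    d=M.T@(np.array([x,y,z])-o["tcp_pos"])
    h=np.arctan2(M[1,1],M[0,1]); dy=(yaw-h+np.pi/2)%np.pi-np.pi/2
    c=h+dy; Y=np.array([np.cos(c),np.sin(c),0]); Z=np.array([0,0,-1]); G=np.c_[np.cross(Y,Z),Y,Z]
    rv=R.from_matrix(M.T@G).as_rotvec()
    print("d",d.round(4),"len",np.linalg.norm(d).round(3),"rv",rv.round(4),"j7",o["joint_positions"][6].round(2),"yaw",h.round(3),"t",round(o["clock"],2))
if __name__=="__main__": go(*map(float,sys.argv[1:]))
E
python3 g.py .59 .04 .27 .09
```

```text
d [ 0.5777 -0.4978 -0.0387] len 0.764 rv [-1.3000e-03 -1.1000e-03 -1.3769e+00] j7 -0.15 yaw -1.287 t 0.1
```

Request:
drive_effector(moves=[[0.085, [0.375, -0.3063, -0.05], [0, 0, -0.2196]], [0.085, [0.375, -0.3063, -0.05], [0, 0, -0.2196]], [0.085, [0.375, -0.3063, -0.05], [0, 0, -0.2196]], [0.085, [0.375, -0.3063, -0.05], [0, 0, -0.2196]], [0.085, [0.375, -0.3063, -0.05], [0, 0, -0.2196]], [0.085, [0.375, -0.3063, -0.05], [0, 0, -0.2196]], [0.085, [0.375, -0.3063, -0.05], [0, 0, -0.2196]], [0.085, [0.375, -0.3063, -0.05], [0, 0, -0.2196]], [0.085, [0.375, -0.3063, -0.05], [0, 0, -0.2196]]])

```text
clock: 1.0
tcp_pos: [0.3979, -0.2752, 0.2722]
orientation: [0.0, 0.882, 0.472, 0.002]
wrist_force: [-0.3, -0.1, -0.2]
gripper_width: 0.0852
finger_force: 0.0
```

```bash
python3 g.py .59 .04 .27 .09
```

```text
d [ 0.3688 -0.015   0.0031] len 0.369 rv [ 0.0024 -0.0019 -0.6777] j7 -0.21 yaw -0.588 t 1.0
```

Converted, 0.37 m is 0.4625, -0.015 m is -0.0188, -0.68 rad is -0.2165.

Request:
drive_effector(moves=[[0.085, [0.4625, -0.0188, 0], [0, 0, -0.2165]], [0.085, [0.4625, -0.0188, 0], [0, 0, -0.2165]], [0.085, [0.4625, -0.0188, 0], [0, 0, -0.2165]], [0.085, [0.4625, -0.0188, 0], [0, 0, -0.2165]], [0.085, [0.4625, -0.0188, 0], [0, 0, -0.2165]], [0.085, [0.4625, -0.0188, 0], [0, 0, -0.2165]], [0.085, [0.4625, -0.0188, 0], [0, 0, -0.2165]], [0.085, [0.4625, -0.0188, 0], [0, 0, -0.2165]], [0.085, [0.4625, -0.0188, 0], [0, 0, -0.2165]], [0.085, [0.4625, -0.0188, 0], [0, 0, -0.2165]]])

```text
clock: 2.0
tcp_pos: [0.5897, 0.0328, 0.2705]
orientation: [-0.0, 0.677, 0.736, -0.001]
wrist_force: [0.0, -0.7, 0.6]
gripper_width: 0.0849
finger_force: 0.0
```

```bash
python3 - <<'E'
from rig import arm
import cv2,pickle
p=arm.camera_params("wrist"); im=arm.get_image("wrist"); cv2.imwrite("pics/w1.png",im[:,:,::-1]); pickle.dump(p,open("w1.pkl","wb")); print(p, arm.observe()["tcp_pos"])
E
```

```text
{'fovy': 69.86094293479735, 'cx': 251.53869007885595, 'cy': 189.7421759699029, 'k1': -0.06467017159287987, 'pose': array([[ 0.99656748, -0.08029154, -0.02016261,  0.58478195],
       [ 0.08277412,  0.96259313,  0.2579979 ,  0.09601197],
       [-0.00130666, -0.25878126,  0.96593507,  0.41211406],
       [ 0.        ,  0.        ,  0.        ,  1.        ]])} [0.58959568 0.03188362 0.27072616]
```

View pics/w1.png

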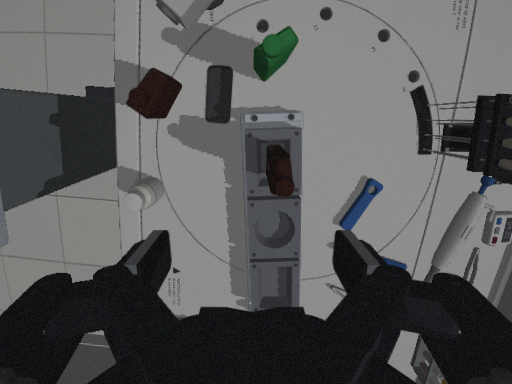

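The wrist view shows the empty's cap near (284,188), the round mouth at (275,230), the broad bottle's cap at (140,98) and the round cap at (135,201). I'll enlarge it.

```bash
python3 - <<'E'
import cv2,numpy as np
a=cv2.imread("pics/w1.png")
f=lambda a:np.clip(255*(a/255.)**.6*1.2,0,255).astype(np.uint8)
c=[f(cv2.resize(a[x:x+h,y:y+w],None,fx=3.5,fy=3.5,interpolation=2)) for x,y,h,w in((120,235,165,80),(60,115,165,80))]
cv2.imwrite("pics/w1c.png",np.hstack(c))
E
```

```text
(no output)
```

View pics/w1c.png

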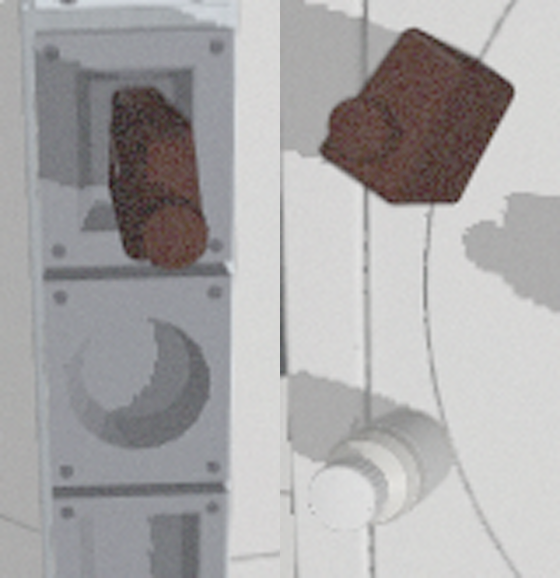

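```bash
python3 - <<'E'
from h import *; import pickle
np.set_printoptions(precision=4,suppress=True)
p=pickle.load(open("w1.pkl","rb"))
L=lambda l,z:onz(p,np.array(l)/3.5+[235,120]-.36,z)[:,:2]
R=lambda l,z:onz(p,(np.array(l)-[280,0])/3.5+[115,60]-.36,z)[:,:2]
ss=L([(47,52),(217,47),(58,250),(215,245)],.034); rs=L([(60,297),(215,292),(66,470),(213,467)],.034)
print("slim bay",ss.mean(0),"round bay",rs.mean(0),L([(138,383)],.034))
for a,b in((ss[0],ss[2]),(ss[1],ss[3]),(rs[0],rs[2]),(rs[1],rs[3]),(ss[0],rs[2]),(ss[1],rs[3])):
    d=a-b; print(np.arctan2(-d[0],d[1]).round(3),end=" ")
print("empty cap",L([(176,236)],.146))
c=R([(415,30),(322,150)],.070);d=c[0]-c[1];print("broad corners",c,np.linalg.norm(d),np.arctan2(-d[0],d[1]), "cap",R([(362,130)],.094))
c=R([(415,30),(513,92)],.07);d=c[1]-c[0];print(np.linalg.norm(d),np.arctan2(d[1],d[0]))
print("round cap",R([(341,497)],.076))
E
```

```text
slim bay [0.6192 0.0362] round bay [ 0.6313 -0.0628] [[ 0.631  -0.0624]]
0.136 0.113 0.116 0.117 0.126 0.116 empty cap [[0.6234 0.0305]]
broad corners [[0.4645 0.1424]
 [0.4321 0.1011]] 0.05250585700852883 -0.6648628945487032 cap [[0.456  0.1078]]
0.03817985879334457 -0.48349326112726887
round cap [[ 0.4386 -0.0226]]
```

```bash
python3 g.py .621 .037 .085 .115
```

```text
d [0.0028 0.032  0.1857] len 0.188 rv [-0.0014  0.0011 -0.0334] j7 -0.34 yaw 0.082 t 2.05
```

Converted, 0.186 m is 0.2325, 0.178 m is 0.2225, -0.033 rad is -0.0105.

Request:
drive_effector(moves=[[0.085, [0.0038, 0.04, 0.0375], [0, 0, -0.0105]], [0.085, [0.0038, 0.04, 0.0875], [0, 0, -0.0105]], [0.085, [0.0038, 0.04, 0.1375], [0, 0, -0.0105]], [0.085, [0.0038, 0.04, 0.1875], [0, 0, -0.0105]], [0.085, [0.0038, 0.04, 0.2225], [0, 0, -0.0105]], [0.085, [0.0038, 0.04, 0.2325], [0, 0, -0.0105]], [0.085, [0.0038, 0.04, 0.2325], [0, 0, -0.0105]]], clamp_n=25)

```text
clock: 2.75
tcp_pos: [0.621, 0.0375, 0.0847]
orientation: [-0.0, 0.666, 0.746, -0.001]
wrist_force: [0.1, 0.5, 0.1]
gripper_width: 0.0851
finger_force: 0.0
```

```bash
python3 g.py .621 .037 .085 .115
```

```text
d [-0.0005 -0.0001 -0.0003] len 0.001 rv [-0.0019  0.0005 -0.0009] j7 -0.45 yaw 0.114 t 2.75
```

Request:
drive_effector(moves=[[0.02, [0, 0, 0], [0, 0, 0]], [0.02, [0, 0, 0], [0, 0, 0]], [0.02, [0, 0, 0], [0, 0, 0]], [0.02, [0, 0, 0], [0, 0, 0]], [0.02, [0, 0, 0], [0, 0, 0]], [0.02, [0, 0, 0], [0, 0, 0]], [0.02, [0, 0, 0], [0, 0, 0]]])

```text
clock: 3.45
tcp_pos: [0.622, 0.0393, 0.0863]
orientation: [0.001, 0.665, 0.747, 0.0]
wrist_force: [-1.7, -1.4, 7.1]
gripper_width: 0.0242
finger_force: 24.3
```

Converted, -0.09 m is -0.1125, -0.08 m is -0.1.

Request:
drive_effector(moves=[[0.02, [0, 0, -0.0125], [0, 0, 0]], [0.02, [0, 0, -0.0313], [0, 0, 0]], [0.02, [0, 0, -0.0563], [0, 0, 0]], [0.02, [0, 0, -0.0813], [0, 0, 0]], [0.02, [0, 0, -0.1], [0, 0, 0]], [0.02, [0, 0, -0.1125], [0, 0, 0]], [0.02, [0, 0, -0.1125], [0, 0, 0]]], clamp_n=30)

```text
clock: 4.15
tcp_pos: [0.6224, 0.0396, 0.1774]
orientation: [0.001, 0.665, 0.747, 0.001]
wrist_force: [0.9, -0.3, 0.2]
gripper_width: 0.0243
finger_force: 29.4
```

```bash
python3 g.py .459 -.316 .165 .115
```

```text
d [-0.3343 -0.2035  0.0117] len 0.392 rv [ 0.0031 -0.      0.0009] j7 -0.38 yaw 0.116 t 4.15
```

Request:
drive_effector(moves=[[0.02, [-0.025, -0.0125, 0], [0, 0, 0]], [0.02, [-0.0625, -0.0375, 0], [0, 0, 0]], [0.02, [-0.1063, -0.065, 0], [0, 0, 0]], [0.02, [-0.15, -0.0913, 0], [0, 0, 0]], [0.02, [-0.1938, -0.1188, 0], [0, 0, 0]], [0.02, [-0.2375, -0.1463, 0], [0, 0, 0]], [0.02, [-0.2813, -0.1725, 0], [0, 0, 0]], [0.02, [-0.325, -0.1975, 0], [0, 0, 0]], [0.02, [-0.3625, -0.2225, 0], [0, 0, 0]], [0.02, [-0.3975, -0.2425, 0], [0, 0, 0]]])

```text
clock: 5.15
tcp_pos: [0.4639, -0.3008, 0.1746]
orientation: [-0.001, 0.665, 0.747, -0.0]
wrist_force: [0.6, 0.1, -0.8]
gripper_width: 0.0238
finger_force: 29.4
```

Request:
drive_effector(moves=[[0.02, [-0.015, -0.01, 0], [0, 0, 0]], [0.02, [-0.02, -0.0119, 0], [0, 0, 0]], [0.02, [-0.02, -0.0119, 0], [0, 0, 0]], [0.02, [-0.02, -0.0119, 0], [0, 0, 0]]])

```text
clock: 5.55
tcp_pos: [0.4592, -0.3141, 0.1754]
orientation: [-0.0, 0.664, 0.748, 0.001]
wrist_force: [0.2, -0.5, -0.2]
gripper_width: 0.0245
finger_force: 29.4
```

```bash
python3 g.py .459 -.316 .08 .115
python3 - <<'E'
from rig import arm
import cv2,pickle,numpy as np
p=arm.camera_params("wrist"); im=arm.get_image("wrist"); pickle.dump(p,open("w2.pkl","wb")); s=arm.get_image("scene")
cv2.imwrite("pics/w2.png",im[:,:,::-1]); cv2.imwrite("pics/s2.png",s[:,:,::-1])
cv2.imwrite("pics/c2.png",np.hstack([cv2.resize(im[:,:,::-1],(400,300)),cv2.resize(s[80:305,200:500,::-1],(400,300))]))
E
```

```text
d [-0.0019 -0.0005  0.0954] len 0.095 rv [ 0.0008 -0.0009  0.0036] j7 0.26 yaw 0.119 t 5.55
```

View pics/c2.png

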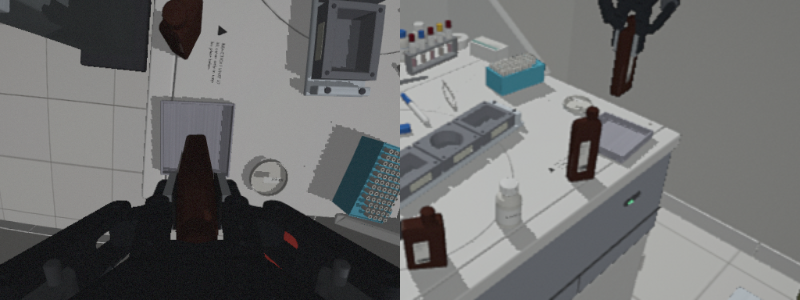

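The empty hangs upright over the tray; in the wrist view the tray is at about (197,135) in the left half. Lowering it.

Converted, 0.0985 m is 0.1231, 0.096 m is 0.12.

Request:
drive_effector(moves=[[0.02, [-0.0025, 0, 0.025], [0, 0, 0]], [0.02, [-0.0025, 0, 0.0563], [0, 0, 0]], [0.02, [-0.0025, 0, 0.0875], [0, 0, 0]], [0.02, [-0.0025, 0, 0.1063], [0, 0, 0]], [0.02, [-0.0025, 0, 0.115], [0, 0, 0]], [0.02, [-0.0025, 0, 0.12], [0, 0, 0]], [0.02, [-0.0025, 0, 0.1231], [0, 0, 0]], [0.02, [-0.0025, 0, 0.1231], [0, 0, 0]]])

```text
clock: 6.45
tcp_pos: [0.4588, -0.3179, 0.0772]
orientation: [0.0, 0.665, 0.747, 0.0]
wrist_force: [-0.2, -0.1, -0.9]
gripper_width: 0.024
finger_force: 29.4
```

Request:
drive_effector(moves=[[0.02, [0, 0, 0.0013], [0, 0, 0]], [0.02, [0, 0, 0.0013], [0, 0, 0]]])

```text
clock: 6.65
tcp_pos: [0.4586, -0.3182, 0.0762]
orientation: [0.0, 0.665, 0.747, 0.0]
wrist_force: [0.2, 0.4, -0.8]
gripper_width: 0.0243
finger_force: 29.4
```

Converted, 0.0025 m is 0.0031, 0.0015 m is 0.0019.

Request:
drive_effector(moves=[[0.02, [0, 0, 0.0019], [0, 0, 0]], [0.02, [0, 0, 0.0031], [0, 0, 0]], [0.02, [0, 0, 0.0031], [0, 0, 0]]])

```text
clock: 6.95
tcp_pos: [0.459, -0.3184, 0.0752]
orientation: [0.001, 0.665, 0.747, -0.0]
wrist_force: [-3.2, 1.1, 15.9]
gripper_width: 0.024
finger_force: 31.2
```

Converted, -0.001 m is -0.0013.

Request:
drive_effector(moves=[[0.03, [0, 0, -0.0013], [0, 0, 0]], [0.045, [0, 0, -0.0013], [0, 0, 0]], [0.085, [0, 0, -0.0013], [0, 0, 0]], [0.085, [0, 0, -0.0013], [0, 0, 0]], [0.085, [0, 0, -0.0013], [0, 0, 0]], [0.085, [0, 0, -0.0013], [0, 0, 0]]])

```text
clock: 7.55
tcp_pos: [0.4584, -0.318, 0.0742]
orientation: [-0.0, 0.665, 0.747, 0.0]
wrist_force: [0.0, 0.0, -0.2]
gripper_width: 0.0849
finger_force: 0.0
```

Request:
drive_effector(moves=[[0.085, [0, 0, -0.0375], [0, 0, 0]], [0.085, [0, 0, -0.0875], [0, 0, 0]], [0.085, [0, 0, -0.1375], [0, 0, 0]], [0.085, [0, 0, -0.1875], [0, 0, 0]], [0.085, [0, 0, -0.2125], [0, 0, 0]], [0.085, [0, 0, -0.225], [0, 0, 0]]])

```text
clock: 8.15
tcp_pos: [0.4591, -0.3182, 0.2565]
orientation: [0.002, 0.665, 0.747, 0.0]
wrist_force: [0.8, 0.4, -1.3]
gripper_width: 0.0849
finger_force: 0.0
```

```bash
python3 g.py .43 -.25 .255 -.35
```

```text
d [ 0.0711 -0.021   0.0013] len 0.074 rv [0.0028 0.0016 0.4659] j7 0.33 yaw 0.116 t 8.15
```

Converted, 0.071 m is 0.0888, 0.06 m is 0.075, 0.466 rad is 0.1483.

Request:
drive_effector(moves=[[0.085, [0.0375, -0.0125, 0], [0, 0, 0.0477]], [0.085, [0.075, -0.025, 0], [0, 0, 0.0955]], [0.085, [0.0888, -0.0263, 0], [0, 0, 0.1432]], [0.085, [0.0888, -0.0263, 0], [0, 0, 0.1483]], [0.085, [0.0888, -0.0263, 0], [0, 0, 0.1483]]])

```text
clock: 8.65
tcp_pos: [0.4292, -0.2505, 0.2539]
orientation: [-0.0, 0.818, 0.575, -0.0]
wrist_force: [0.0, -0.0, -0.1]
gripper_width: 0.0852
finger_force: 0.0
```

```bash
python3 - <<'E'
from rig import arm
import cv2,pickle,numpy as np
p=arm.camera_params("wrist"); im=arm.get_image("wrist"); pickle.dump(p,open("w3.pkl","wb"))
cv2.imwrite("pics/w3.png",im[:,:,::-1]); c=im[0:240,100:420,::-1]
cv2.imwrite("pics/w3c.png",cv2.resize(np.clip(255*(c/255.)**.6*1.2,0,255).astype(np.uint8),None,fx=2.5,fy=2.5,interpolation=2))
E
```

```text
(no output)
```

View pics/w3c.png

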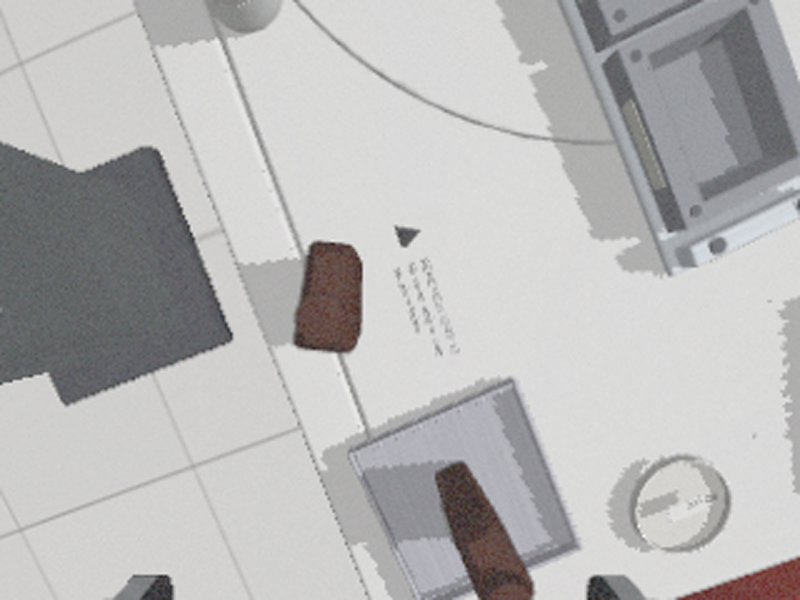

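The empty stands free in the tray. The slim bottle spans (295-361, 242-350) in the crop.

```bash
python3 - <<'E'
from h import *; import pickle
np.set_printoptions(precision=4,suppress=True)
p=pickle.load(open("w3.pkl","rb")); print(p["pose"])
im=cv2.imread("pics/w3.png").astype(int)
m=((im[:,:,2]>im[:,:,0]+6)&(im.sum(2)<200)).astype(np.uint8); m[:90]=0;m[145:]=0;m[:,:210]=0;m[:,260:]=0
n,l,st,c=cv2.connectedComponentsWithStats(m);i=1+np.argmax(st[1:,4]);print(st[i],c[i])
ct=cv2.findContours((l==i).astype(np.uint8),0,2)[0][0]
bx=cv2.boxPoints(cv2.minAreaRect(ct)); q=onz(p,bx,.1)[:,:2]; print(bx,q,q.mean(0))
for a in range(4):
    d=q[a]-q[a-1]; print(np.linalg.norm(d),np.arctan2(d[1],d[0]))
E
```

```text
[[ 0.9405  0.3283  0.088   0.4517]
 [-0.3399  0.9085  0.2432 -0.1909]
 [-0.0001 -0.2586  0.966   0.3955]
 [ 0.      0.      0.      1.    ]]
[218  97  27  44 973] [232.1017 119.1531]
[[218.  97.]
 [244.  97.]
 [244. 140.]
 [218. 140.]] [[ 0.4259 -0.1607]
 [ 0.451  -0.1699]
 [ 0.4358 -0.2111]
 [ 0.4098 -0.2016]] [ 0.4306 -0.1858]
0.04394810693150727 1.1966100697467459
0.02674696922448322 -0.34999817197781613
0.043894325767494885 -1.9237307715375522
0.027681031126868726 2.793079787981871
```

```bash
python3 g.py .431 -.186 .07 -.4
```

```text
d [ 0.0615 -0.0204  0.1838] len 0.195 rv [-0.0005  0.0002  0.0532] j7 -0.13 yaw -0.347 t 8.7
```

Converted, 0.184 m is 0.23, 0.175 m is 0.2188, 0.053 rad is 0.0169.

Request:
drive_effector(moves=[[0.085, [0.0563, -0.0188, 0], [0, 0, 0.0169]], [0.085, [0.0769, -0.0255, 0.0375], [0, 0, 0.0169]], [0.085, [0.0769, -0.0255, 0.0875], [0, 0, 0.0169]], [0.085, [0.0769, -0.0255, 0.1375], [0, 0, 0.0169]], [0.085, [0.0769, -0.0255, 0.1875], [0, 0, 0.0169]], [0.085, [0.0769, -0.0255, 0.2188], [0, 0, 0.0169]], [0.085, [0.0769, -0.0255, 0.23], [0, 0, 0.0169]], [0.085, [0.0769, -0.0255, 0.23], [0, 0, 0.0169]]], clamp_n=30)

```text
clock: 9.5
tcp_pos: [0.431, -0.1853, 0.0691]
orientation: [-0.001, 0.834, 0.552, -0.0]
wrist_force: [-0.8, 0.2, 0.4]
gripper_width: 0.0853
finger_force: 0.0
```

```bash
python3 g.py .431 -.186 .07 -.4
```

```text
d [-0.0006  0.0003 -0.0009] len 0.001 rv [-0.0026 -0.0005 -0.0017] j7 -0.54 yaw -0.402 t 9.5
```

Request:
drive_effector(moves=[[0.02, [0, 0, 0], [0, 0, 0]], [0.02, [0, 0, 0], [0, 0, 0]], [0.02, [0, 0, 0], [0, 0, 0]], [0.02, [0, 0, 0], [0, 0, 0]], [0.02, [0, 0, 0], [0, 0, 0]], [0.02, [0, 0, 0], [0, 0, 0]], [0.02, [0, 0, 0], [0, 0, 0]]])

```text
clock: 10.2
tcp_pos: [0.4312, -0.1854, 0.0711]
orientation: [0.001, 0.834, 0.551, -0.0]
wrist_force: [-2.0, 1.1, 6.9]
gripper_width: 0.0246
finger_force: 28.7
```

Converted, -0.1 m is -0.125, -0.095 m is -0.1188.

Request:
drive_effector(moves=[[0.02, [0, 0, -0.0125], [0, 0, 0]], [0.02, [0, 0, -0.0375], [0, 0, 0]], [0.02, [0, 0, -0.0688], [0, 0, 0]], [0.02, [0, 0, -0.1], [0, 0, 0]], [0.02, [0, 0, -0.1188], [0, 0, 0]], [0.02, [0, 0, -0.125], [0, 0, 0]], [0.02, [0, 0, -0.125], [0, 0, 0]]], clamp_n=40)

```text
clock: 10.9
tcp_pos: [0.4314, -0.1853, 0.171]
orientation: [0.001, 0.834, 0.551, 0.0]
wrist_force: [-0.6, 0.2, -1.9]
gripper_width: 0.0244
finger_force: 39.0
```

```bash
python3 g.py .6195 .0365 .171 .115
python3 - <<'E'
from rig import arm
import cv2,numpy as np
im=arm.get_image("wrist"); s=arm.get_image("scene")
cv2.imwrite("pics/c4.png",np.hstack([cv2.resize(im[:,:,::-1],(400,300)),cv2.resize(s[80:305,200:500,::-1],(400,300))]))
E
```

```text
d [0.2779 0.086  0.    ] len 0.291 rv [ 0.0013  0.0006 -0.5183] j7 -0.4 yaw -0.403 t 10.9
```

View pics/c4.png

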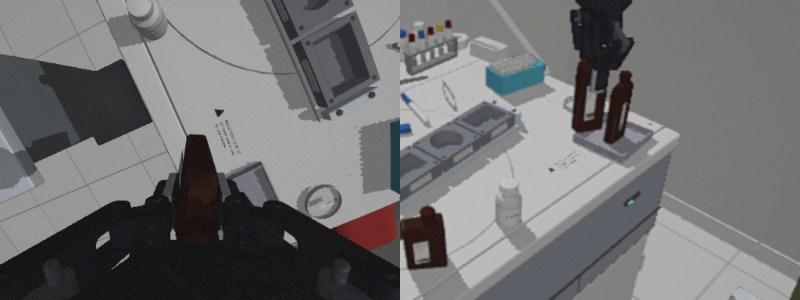

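Slim bottle held upright; the empty is standing in the tray. Carrying on to the slim insert.

Converted, 0.278 m is 0.3475, 0.27 m is 0.3375, -0.518 rad is -0.1649.

Request:
drive_effector(moves=[[0.02, [0.0188, 0.0063, 0], [0, 0, -0.0095]], [0.02, [0.0563, 0.0175, 0], [0, 0, -0.0286]], [0.02, [0.1, 0.0313, 0], [0, 0, -0.0477]], [0.02, [0.1438, 0.045, 0], [0, 0, -0.07]], [0.02, [0.1875, 0.0588, 0], [0, 0, -0.0923]], [0.02, [0.2313, 0.0725, 0], [0, 0, -0.1146]], [0.02, [0.275, 0.085, 0], [0, 0, -0.1337]], [0.02, [0.3125, 0.0975, 0], [0, 0, -0.1496]], [0.02, [0.3375, 0.105, 0], [0, 0, -0.1623]], [0.02, [0.3475, 0.1075, 0], [0, 0, -0.1649]]])

```text
clock: 12.0
tcp_pos: [0.6201, 0.0408, 0.1691]
orientation: [-0.001, 0.663, 0.748, 0.001]
wrist_force: [0.4, 0.3, -1.0]
gripper_width: 0.0242
finger_force: 39.0
```

Request:
drive_effector(moves=[[0.02, [0, 0, 0], [0, 0, 0]], [0.02, [0, 0, 0], [0, 0, 0]]])

```text
clock: 12.2
tcp_pos: [0.6187, 0.0361, 0.1696]
orientation: [-0.0, 0.666, 0.746, -0.001]
wrist_force: [-0.3, -0.6, -1.2]
gripper_width: 0.0243
finger_force: 39.0
```

```bash
python3 g.py .6195 .0365 .086 .115
```

```text
d [0.0003 0.001  0.0836] len 0.084 rv [-0.0016  0.0006 -0.0009] j7 -0.42 yaw 0.114 t 12.2
```

Converted, 0.083 m is 0.1038, 0.08 m is 0.1.

Request:
drive_effector(moves=[[0.02, [0, 0.0013, 0.0188], [0, 0, 0]], [0.02, [0, 0.0013, 0.0438], [0, 0, 0]], [0.02, [0, 0.0013, 0.0625], [0, 0, 0]], [0.02, [0, 0.0013, 0.075], [0, 0, 0]], [0.02, [0, 0.0013, 0.085], [0, 0, 0]], [0.02, [0, 0.0013, 0.0938], [0, 0, 0]], [0.02, [0, 0.0013, 0.1], [0, 0, 0]], [0.02, [0, 0.0013, 0.1038], [0, 0, 0]], [0.02, [0, 0.0013, 0.1038], [0, 0, 0]]])

```text
clock: 13.1
tcp_pos: [0.6203, 0.037, 0.0871]
orientation: [-0.0, 0.665, 0.747, -0.0]
wrist_force: [0.1, 0.4, -1.1]
gripper_width: 0.0243
finger_force: 39.0
```

Request:
drive_effector(moves=[[0.02, [0, 0, 0.0019], [0, 0, 0]], [0.02, [0, 0, 0.0038], [0, 0, 0]], [0.02, [0, 0, 0.0038], [0, 0, 0]]])

```text
clock: 13.4
tcp_pos: [0.6209, 0.0369, 0.0853]
orientation: [0.001, 0.665, 0.746, 0.0]
wrist_force: [-1.3, -1.0, 4.3]
gripper_width: 0.024
finger_force: 40.0
```

Contact at the expected floor height. Releasing and rising to look.

Request:
drive_effector(moves=[[0.03, [0, 0, 0], [0, 0, 0]], [0.045, [0, 0, 0], [0, 0, 0]], [0.085, [0, 0, 0], [0, 0, 0]], [0.085, [0, 0, 0], [0, 0, 0]], [0.085, [0, 0, 0], [0, 0, 0]], [0.085, [0, 0, 0], [0, 0, 0]]])

```text
clock: 14.0
tcp_pos: [0.6204, 0.037, 0.0842]
orientation: [-0.0, 0.665, 0.747, 0.0]
wrist_force: [-0.5, 0.5, -0.1]
gripper_width: 0.0851
finger_force: 0.0
```

Request:
drive_effector(moves=[[0.085, [0, 0, -0.0375], [0, 0, 0]], [0.085, [0, 0, -0.0875], [0, 0, 0]], [0.085, [0, 0, -0.1375], [0, 0, 0]], [0.085, [0, 0, -0.1875], [0, 0, 0]], [0.085, [0, 0, -0.2125], [0, 0, 0]], [0.085, [0, 0, -0.225], [0, 0, 0]]])

```text
clock: 14.6
tcp_pos: [0.621, 0.0374, 0.2667]
orientation: [0.001, 0.665, 0.747, 0.001]
wrist_force: [-0.6, -0.1, 0.0]
gripper_width: 0.0853
finger_force: 0.0
```

```bash
python3 g.py .45 .05 .25 -.2
```

```text
d [ 0.0321 -0.1685  0.0162] len 0.172 rv [ 0.0034 -0.0005  0.315 ] j7 -0.35 yaw 0.115 t 14.6
```

```bash
python3 g.py .425 .06 .25 -.6
```

```text
d [ 0.0449 -0.1922  0.0161] len 0.198 rv [ 0.0033 -0.0012  0.715 ] j7 -0.35 yaw 0.115 t 14.6
```

Converted, -0.192 m is -0.24, -0.17 m is -0.2125, 0.715 rad is 0.2276.

Request:
drive_effector(moves=[[0.085, [0.0125, -0.0563, 0.0038], [0, 0, 0.0446]], [0.085, [0.025, -0.1125, 0.0075], [0, 0, 0.0891]], [0.085, [0.0375, -0.1625, 0.0125], [0, 0, 0.1337]], [0.085, [0.05, -0.2125, 0.02], [0, 0, 0.1783]], [0.085, [0.0563, -0.24, 0.02], [0, 0, 0.2228]], [0.085, [0.0563, -0.24, 0.02], [0, 0, 0.2276]], [0.085, [0.0563, -0.24, 0.02], [0, 0, 0.2276]]])

```text
clock: 15.3
tcp_pos: [0.4245, 0.0593, 0.2482]
orientation: [0.0, 0.884, 0.467, -0.0]
wrist_force: [0.0, 0.5, 0.5]
gripper_width: 0.0852
finger_force: 0.0
```

```bash
python3 - <<'E'
from rig import arm
import cv2,pickle,numpy as np
p=arm.camera_params("wrist"); im=arm.get_image("wrist"); pickle.dump(p,open("w5.pkl","wb")); s=arm.get_image("scene")
cv2.imwrite("pics/w5.png",im[:,:,::-1]); c=im[0:300,60:420,::-1]
c=cv2.resize(np.clip(255*(c/255.)**.6*1.2,0,255).astype(np.uint8),(480,400),interpolation=2)
cv2.imwrite("pics/w5c.png",np.hstack([c,cv2.resize(s[100:300,160:320,::-1],(320,400))]))
E
```

```text
(no output)
```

View pics/w5c.png

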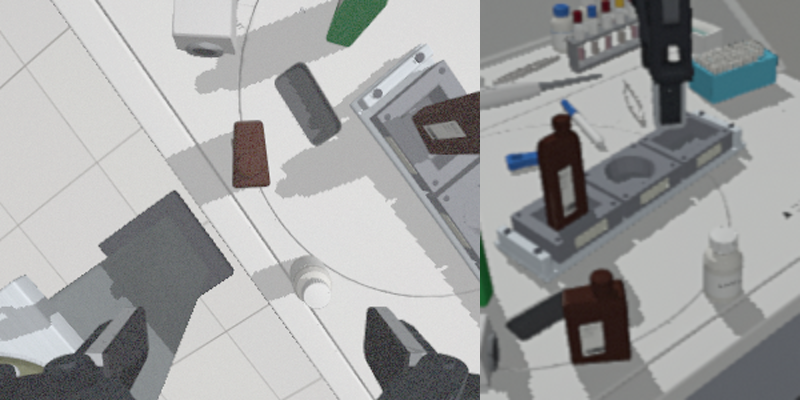

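Slim bottle sits fully in its insert. The broad bottle spans (233-268, 121-187) in the crop, the round cap is at (317,292), and a low black block is nearby.

```bash
python3 - <<'E'
from h import *; import pickle
np.set_printoptions(precision=4,suppress=True)
p=pickle.load(open("w5.pkl","rb")); print(p["pose"][:3,3])
im=cv2.imread("pics/w5.png").astype(int)
m=((im[:,:,2]>im[:,:,0]+6)&(im.sum(2)<220)).astype(np.uint8); m[:80]=0;m[150:]=0;m[:,:220]=0;m[:,270:]=0
n,l,st,c=cv2.connectedComponentsWithStats(m);i=1+np.argmax(st[1:,4]);print(st[i],c[i])
ct=cv2.findContours((l==i).astype(np.uint8),0,2)[0][0]
bx=cv2.boxPoints(cv2.minAreaRect(ct)); q=onz(p,bx,.066)[:,:2]; print(q,q.mean(0),onz(p,c[i],.066))
for a in range(4):
    d=q[a]-q[a-1]; print(np.linalg.norm(d),np.arctan2(d[1],d[0]))
print("round",onz(p,(np.array([[317,292]])/[480/360,400/300]+[60,0]),.076))
E
python3 g.py .459 .113 .035 -.6
```

```text
[0.4614 0.1114 0.3898]
[ 234   91   29   50 1197] [247.2373 116.1963]
[[0.4607 0.1457]
 [0.4863 0.1293]
 [0.4572 0.0829]
 [0.4307 0.0999]] [0.4587 0.1144] [[0.4579 0.1144 0.066 ]]
0.05473986849959275 0.9899290232172407
0.03035795747834957 -0.5696071864109604
0.054698647889029305 -2.129730142185373
0.03155815612438367 2.5732804112376346
round [[ 0.4401 -0.0203  0.076 ]]
d [ 0.0631 -0.0024  0.2131] len 0.222 rv [-0.0002 -0.0004  0.0014] j7 -1.01 yaw -0.599 t 15.4
```

Converted, 0.212 m is 0.265, 0.205 m is 0.2563, -0.02 rad is -0.0064.

Request:
drive_effector(moves=[[0.06, [0.05, -0.0025, 0.0125], [0, 0, 0]], [0.06, [0.08, -0.0025, 0.05], [0, 0, -0.0064]], [0.06, [0.08, -0.0025, 0.1], [0, 0, -0.0064]], [0.06, [0.08, -0.0025, 0.15], [0, 0, -0.0064]], [0.06, [0.08, -0.0025, 0.2], [0, 0, -0.0064]], [0.06, [0.08, -0.0025, 0.2375], [0, 0, -0.0064]], [0.06, [0.08, -0.0025, 0.2563], [0, 0, -0.0064]], [0.06, [0.08, -0.0025, 0.265], [0, 0, -0.0064]], [0.06, [0.08, -0.0025, 0.265], [0, 0, -0.0064]]], clamp_n=30)

```text
clock: 16.3
tcp_pos: [0.459, 0.1137, 0.0352]
orientation: [-0.001, 0.88, 0.476, -0.001]
wrist_force: [-0.5, 0.3, 0.3]
gripper_width: 0.0598
finger_force: 0.0
```

```bash
python3 g.py .4585 .1144 .035 -.58
```

```text
d [ 0.0003 -0.0008  0.0002] len 0.001 rv [-0.0017  0.0009  0.0006] j7 -1.44 yaw -0.579 t 16.3
```

Request:
drive_effector(moves=[[0.025, [0, 0, 0], [0, 0, 0]], [0.025, [0, 0, 0], [0, 0, 0]], [0.025, [0, 0, 0], [0, 0, 0]], [0.025, [0, 0, 0], [0, 0, 0]], [0.025, [0, 0, 0], [0, 0, 0]], [0.025, [0, 0, 0], [0, 0, 0]]], clamp_n=40)

```text
clock: 16.9
tcp_pos: [0.4596, 0.1138, 0.0371]
orientation: [0.0, 0.88, 0.475, 0.001]
wrist_force: [-0.4, 0.3, 8.0]
gripper_width: 0.0303
finger_force: 39.6
```

Converted, -0.1 m is -0.125, -0.095 m is -0.1188.

Request:
drive_effector(moves=[[0.025, [0, 0, -0.0125], [0, 0, 0]], [0.025, [0, 0, -0.0375], [0, 0, 0]], [0.025, [0, 0, -0.0688], [0, 0, 0]], [0.025, [0, 0, -0.1], [0, 0, 0]], [0.025, [0, 0, -0.1188], [0, 0, 0]], [0.025, [0, 0, -0.125], [0, 0, 0]], [0.025, [0, 0, -0.125], [0, 0, 0]]], clamp_n=45)

```text
clock: 17.6
tcp_pos: [0.4591, 0.1134, 0.1369]
orientation: [0.0, 0.88, 0.475, 0.001]
wrist_force: [0.9, 0.1, -1.6]
gripper_width: 0.0301
finger_force: 44.3
```

```bash
python3 g.py .5 -.1 .136 -.2
```

```text
d [-0.156   0.1512  0.001 ] len 0.217 rv [ 0.0011 -0.0004 -0.3805] j7 -1.28 yaw -0.58 t 17.6
```

Converted, -0.156 m is -0.195, 0.151 m is 0.1888, -0.38 rad is -0.121.

Request:
drive_effector(moves=[[0.025, [-0.0188, 0.0188, 0], [0, 0, -0.0127]], [0.025, [-0.0438, 0.0425, 0], [0, 0, -0.0286]], [0.025, [-0.075, 0.0725, 0], [0, 0, -0.0477]], [0.025, [-0.1063, 0.1025, 0], [0, 0, -0.0668]], [0.025, [-0.1375, 0.1338, 0], [0, 0, -0.0859]], [0.025, [-0.1688, 0.1638, 0], [0, 0, -0.105]], [0.025, [-0.1875, 0.1825, 0], [0, 0, -0.1178]], [0.025, [-0.195, 0.1888, 0], [0, 0, -0.121]]], clamp_n=45)

```text
clock: 18.4
tcp_pos: [0.4992, -0.1025, 0.1349]
orientation: [-0.001, 0.775, 0.632, -0.001]
wrist_force: [-0.1, 0.6, -1.9]
gripper_width: 0.03
finger_force: 44.3
```

```bash
python3 g.py .6425 -.162 .136 .115
```

```text
d [-0.0294  0.1524 -0.0015] len 0.155 rv [-2.300e-03  1.000e-04 -3.179e-01] j7 -0.53 yaw -0.203 t 18.4
```

Converted, 0.152 m is 0.19, 0.15 m is 0.1875, -0.318 rad is -0.1012.

Request:
drive_effector(moves=[[0.025, [-0.0038, 0.0188, 0], [0, 0, -0.0127]], [0.025, [-0.01, 0.0563, 0], [0, 0, -0.0318]], [0.025, [-0.0188, 0.1, 0], [0, 0, -0.0541]], [0.025, [-0.0275, 0.1438, 0], [0, 0, -0.0764]], [0.025, [-0.0338, 0.175, 0], [0, 0, -0.0923]], [0.025, [-0.0363, 0.1875, 0], [0, 0, -0.0987]], [0.025, [-0.0363, 0.19, 0], [0, 0, -0.1012]], [0.025, [-0.0363, 0.19, 0], [0, 0, -0.1012]]])

```text
clock: 19.2
tcp_pos: [0.6421, -0.1568, 0.1357]
orientation: [-0.001, 0.664, 0.748, -0.0]
wrist_force: [-1.0, -0.0, -1.2]
gripper_width: 0.0298
finger_force: 44.4
```

```bash
python3 g.py .642 -.162 .051 .115
python3 - <<'E'
from rig import arm
import cv2,numpy as np
im=arm.get_image("wrist"); s=arm.get_image("scene"); t=arm.get_image("top")
cv2.imwrite("pics/c6.png",np.hstack([cv2.resize(im[:,:,::-1],(400,300)),cv2.resize(s[90:240,180:380,::-1],(400,300))]))
E
```

```text
d [-0.0052 -0.0006  0.0847] len 0.085 rv [-0.0014 -0.001   0.0038] j7 -0.16 yaw 0.119 t 19.2
```

View pics/c6.png

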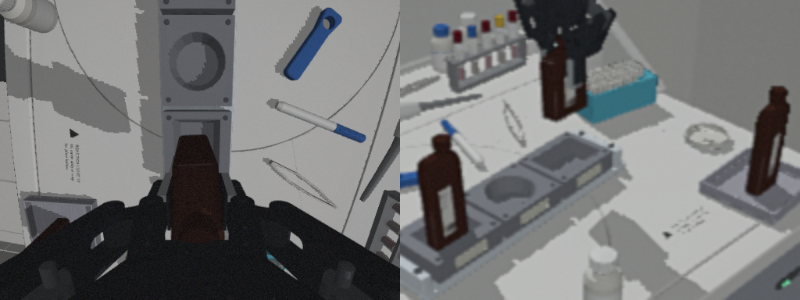

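Broad bottle is held upright over its insert, in line with the pocket at (195,120). Settling, then lowering.

Careful with the scale: shifts go in shares of 800 mm and turns go in shares of 180 degrees. That gives: 0.045 m is 0.0563, 0.04 m is 0.05.

Request:
drive_effector(moves=[[0.025, [0, 0, 0], [0, 0, 0]], [0.025, [0, 0, 0], [0, 0, 0]], [0.025, [0, 0, 0.0125], [0, 0, 0]], [0.025, [0, 0, 0.0313], [0, 0, 0]], [0.025, [0, 0, 0.05], [0, 0, 0]], [0.025, [0, 0, 0.0563], [0, 0, 0]]])

```text
clock: 19.95
tcp_pos: [0.6414, -0.1585, 0.0882]
orientation: [-0.002, 0.664, 0.748, -0.001]
wrist_force: [-0.3, 0.2, -3.2]
gripper_width: 0.0304
finger_force: 44.4
```

```bash
python3 g.py .642 -.162 .0505 .115
```

```text
d [-0.0036  0.0003  0.0377] len 0.038 rv [-0.0039 -0.001   0.003 ] j7 -0.19 yaw 0.118 t 19.95
```

Converted, 0.035 m is 0.0438, -0.003 m is -0.0038.

Request:
drive_effector(moves=[[0.025, [-0.0038, 0, 0.0063], [0, 0, 0]], [0.025, [-0.0038, 0, 0.0163], [0, 0, 0]], [0.025, [-0.0038, 0, 0.025], [0, 0, 0]], [0.025, [-0.0038, 0, 0.0338], [0, 0, 0]], [0.025, [-0.0038, 0, 0.04], [0, 0, 0]], [0.025, [-0.0038, 0, 0.0438], [0, 0, 0]], [0.025, [-0.0038, 0, 0.0438], [0, 0, 0]]])

```text
clock: 20.65
tcp_pos: [0.6431, -0.1612, 0.0559]
orientation: [-0.0, 0.664, 0.748, -0.0]
wrist_force: [-0.3, -0.5, -1.7]
gripper_width: 0.0303
finger_force: 44.4
```

Request:
drive_effector(moves=[[0.025, [0, 0, 0.0019], [0, 0, 0]], [0.025, [0, 0, 0.0038], [0, 0, 0]], [0.025, [0, 0, 0.0038], [0, 0, 0]]])

```text
clock: 20.95
tcp_pos: [0.6433, -0.1613, 0.0533]
orientation: [0.0, 0.664, 0.748, -0.0]
wrist_force: [-0.7, 0.6, -1.8]
gripper_width: 0.0301
finger_force: 44.4
```

Converted, 0.003 m is 0.0038, 0.0015 m is 0.0019.

Request:
drive_effector(moves=[[0.025, [0, 0, 0.0019], [0, 0, 0]], [0.025, [0, 0, 0.0038], [0, 0, 0]], [0.025, [0, 0, 0.0038], [0, 0, 0]]])

```text
clock: 21.25
tcp_pos: [0.6435, -0.1613, 0.0513]
orientation: [0.0, 0.664, 0.748, -0.0]
wrist_force: [-3.0, -0.7, 4.6]
gripper_width: 0.03
finger_force: 45.1
```

Converted, 0.0005 m is 0.0006.

Request:
drive_effector(moves=[[0.035, [0, 0, 0.0006], [0, 0, 0]], [0.05, [0, 0, 0.0006], [0, 0, 0]], [0.07, [0, 0, 0.0006], [0, 0, 0]], [0.085, [0, 0, 0.0006], [0, 0, 0]], [0.085, [0, 0, 0.0006], [0, 0, 0]], [0.085, [0, 0, 0.0006], [0, 0, 0]]])

```text
clock: 21.85
tcp_pos: [0.6433, -0.1613, 0.0497]
orientation: [-0.0, 0.664, 0.748, 0.0]
wrist_force: [0.7, 0.4, 0.3]
gripper_width: 0.085
finger_force: 0.0
```

Request:
drive_effector(moves=[[0.085, [0, 0, -0.0375], [0, 0, 0]], [0.085, [0, 0, -0.0875], [0, 0, 0]], [0.085, [0, 0, -0.1375], [0, 0, 0]], [0.085, [0, 0, -0.1875], [0, 0, 0]], [0.085, [0, 0, -0.2375], [0, 0, 0]], [0.085, [0, 0, -0.25], [0, 0, 0]]])

```text
clock: 22.45
tcp_pos: [0.6451, -0.1606, 0.255]
orientation: [0.003, 0.664, 0.748, 0.002]
wrist_force: [1.9, -0.3, 0.3]
gripper_width: 0.0849
finger_force: 0.0
```

```bash
python3 g.py .435 -.085 .25 .115
```

```text
d [ 0.0998 -0.1998  0.0035] len 0.223 rv [0.007  0.0015 0.003 ] j7 -0.07 yaw 0.118 t 22.45
```

Converted, -0.2 m is -0.25, -0.16 m is -0.2.

Request:
drive_effector(moves=[[0.085, [0.025, -0.05, 0], [0, 0, 0]], [0.085, [0.05, -0.1, 0], [0, 0, 0]], [0.085, [0.075, -0.15, 0], [0, 0, 0]], [0.085, [0.1, -0.2, 0.0038], [0, 0, 0]], [0.085, [0.125, -0.25, 0.0038], [0, 0, 0]], [0.085, [0.125, -0.25, 0.0038], [0, 0, 0]], [0.085, [0.125, -0.25, 0.0038], [0, 0, 0]]])

```text
clock: 23.15
tcp_pos: [0.4323, -0.0858, 0.247]
orientation: [0.001, 0.664, 0.747, -0.001]
wrist_force: [0.5, -0.9, 0.8]
gripper_width: 0.0854
finger_force: 0.0
```

```bash
python3 - <<'E'
from rig import arm
from h import *
p=arm.camera_params("wrist"); im=arm.get_image("wrist"); s=arm.get_image("scene")
cv2.imwrite("pics/w7.png",im[:,:,::-1]); c=im[0:300,120:400,::-1]
print(proj(p,[.44,-.022,.076]),p["pose"][:3,3])
cv2.imwrite("pics/w7c.png",np.hstack([cv2.resize(c,(420,450),interpolation=2),cv2.resize(s[90:300,180:330,::-1],(321,450))]))
import pickle; pickle.dump(p,open("w7.pkl","wb"))
E
```

```text
[[265.09119892 117.08698115]] [ 0.4248967  -0.02269253  0.38851194]
```

View pics/w7c.png

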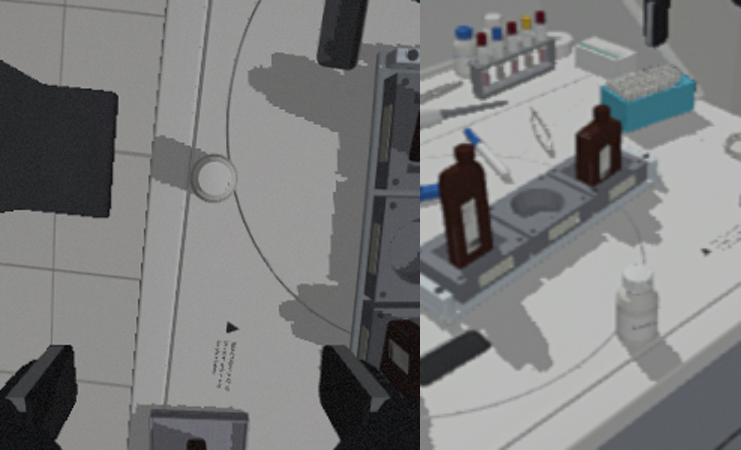

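Broad bottle is seated. The round bottle's cap is at (213,178) in the crop, i.e. about (0.437,-0.0235).

```bash
python3 - <<'E'
from h import *; import pickle
print(onz(pickle.load(open("w7.pkl","rb")),[[213/1.5+120,178/1.5]],.076))
E
python3 g.py .437 -.0235 .02 .115
```

```text
[[ 0.43682525 -0.02409484  0.076     ]]
d [0.0617 0.0102 0.2269] len 0.235 rv [0.0011 0.     0.0023] j7 -0.09 yaw 0.117 t 23.25
```

Converted, 0.226 m is 0.2825, 0.215 m is 0.2688.

Request:
drive_effector(moves=[[0.07, [0.0563, 0.01, 0], [0, 0, 0]], [0.07, [0.0763, 0.0125, 0.0375], [0, 0, 0]], [0.07, [0.0763, 0.0125, 0.0875], [0, 0, 0]], [0.07, [0.0763, 0.0125, 0.1375], [0, 0, 0]], [0.07, [0.0763, 0.0125, 0.1875], [0, 0, 0]], [0.07, [0.0763, 0.0125, 0.2375], [0, 0, 0]], [0.07, [0.0763, 0.0125, 0.2688], [0, 0, 0]], [0.07, [0.0763, 0.0125, 0.2825], [0, 0, 0]], [0.07, [0.0763, 0.0125, 0.2825], [0, 0, 0]]], clamp_n=30)

```text
clock: 24.15
tcp_pos: [0.4357, -0.0232, 0.0187]
orientation: [-0.002, 0.664, 0.748, -0.001]
wrist_force: [0.3, -0.4, 0.8]
gripper_width: 0.0701
finger_force: 0.0
```

```bash
python3 g.py .437 -.024 .02 .115
```

```text
d [-0.001   0.0012 -0.0013] len 0.002 rv [-0.0032 -0.0015  0.0037] j7 -0.69 yaw 0.119 t 24.15
```

Request:
drive_effector(moves=[[0.03, [0, 0, 0], [0, 0, 0]], [0.03, [0, 0, 0], [0, 0, 0]], [0.03, [0, 0, 0], [0, 0, 0]], [0.03, [0, 0, 0], [0, 0, 0]], [0.03, [0, 0, 0], [0, 0, 0]], [0.03, [0, 0, 0], [0, 0, 0]]], clamp_n=40)

```text
clock: 24.75
tcp_pos: [0.4367, -0.0237, 0.0215]
orientation: [0.001, 0.664, 0.747, 0.001]
wrist_force: [-0.2, 1.1, 6.8]
gripper_width: 0.0378
finger_force: 40.7
```

Converted, -0.07 m is -0.0875, -0.065 m is -0.0813.

Request:
drive_effector(moves=[[0.03, [0, 0, -0.0125], [0, 0, 0]], [0.03, [0, 0, -0.0375], [0, 0, 0]], [0.03, [0, 0, -0.0625], [0, 0, 0]], [0.03, [0, 0, -0.0813], [0, 0, 0]], [0.03, [0, 0, -0.0875], [0, 0, 0]], [0.03, [0, 0, -0.0875], [0, 0, 0]]], clamp_n=40)

```text
clock: 25.35
tcp_pos: [0.4358, -0.0241, 0.0914]
orientation: [0.001, 0.664, 0.747, 0.0]
wrist_force: [-0.2, -0.1, -1.3]
gripper_width: 0.0372
finger_force: 40.3
```

```bash
python3 g.py .631 -.0627 .09 .115
```

```text
d [-0.0612  0.1894  0.0016] len 0.199 rv [0.0009 0.0006 0.0023] j7 -0.52 yaw 0.117 t 25.35
```

Converted, 0.189 m is 0.2363, 0.185 m is 0.2313.

Request:
drive_effector(moves=[[0.03, [-0.0063, 0.0188, 0], [0, 0, 0]], [0.03, [-0.0175, 0.0538, 0], [0, 0, 0]], [0.03, [-0.0313, 0.0975, 0], [0, 0, 0]], [0.03, [-0.045, 0.1413, 0], [0, 0, 0]], [0.03, [-0.0588, 0.1838, 0], [0, 0, 0]], [0.03, [-0.0688, 0.215, 0], [0, 0, 0]], [0.03, [-0.075, 0.2313, 0], [0, 0, 0]], [0.03, [-0.0763, 0.2363, 0], [0, 0, 0]], [0.03, [-0.0763, 0.2363, 0], [0, 0, 0]], [0.03, [-0.0763, 0.2363, 0], [0, 0, 0]]])

```text
clock: 26.35
tcp_pos: [0.6294, -0.0617, 0.0903]
orientation: [-0.001, 0.664, 0.748, -0.001]
wrist_force: [0.6, 0.1, -0.5]
gripper_width: 0.0378
finger_force: 40.4
```

```bash
python3 g.py .631 -.0627 .0355 .115
```

```text
d [-0.0012  0.0016  0.0548] len 0.055 rv [-0.0016 -0.0002  0.0038] j7 -0.36 yaw 0.119 t 26.35
```

Converted, 0.053 m is 0.0663, 0.051 m is 0.0638.

Request:
drive_effector(moves=[[0.03, [-0.0013, 0.0019, 0.0125], [0, 0, 0]], [0.03, [-0.0013, 0.0019, 0.025], [0, 0, 0]], [0.03, [-0.0013, 0.0019, 0.0375], [0, 0, 0]], [0.03, [-0.0013, 0.0019, 0.05], [0, 0, 0]], [0.03, [-0.0013, 0.0019, 0.0588], [0, 0, 0]], [0.03, [-0.0013, 0.0019, 0.0638], [0, 0, 0]], [0.03, [-0.0013, 0.0019, 0.0663], [0, 0, 0]], [0.03, [-0.0013, 0.0019, 0.0663], [0, 0, 0]]])

```text
clock: 27.15
tcp_pos: [0.6322, -0.0628, 0.0377]
orientation: [-0.0, 0.664, 0.748, 0.0]
wrist_force: [0.6, -0.4, -1.6]
gripper_width: 0.0373
finger_force: 40.4
```

Request:
drive_effector(moves=[[0.03, [0, 0, 0.0019], [0, 0, 0]], [0.03, [0, 0, 0.0038], [0, 0, 0]], [0.03, [0, 0, 0.0038], [0, 0, 0]]])

```text
clock: 27.45
tcp_pos: [0.6326, -0.0629, 0.0357]
orientation: [0.001, 0.664, 0.748, 0.0]
wrist_force: [-2.1, 0.3, 3.3]
gripper_width: 0.0373
finger_force: 40.8
```

Converted, -0.0005 m is -0.0006.

Request:
drive_effector(moves=[[0.042, [0, 0, -0.0006], [0, 0, 0]], [0.055, [0, 0, -0.0006], [0, 0, 0]], [0.07, [0, 0, -0.0006], [0, 0, 0]], [0.07, [0, 0, -0.0006], [0, 0, 0]], [0.07, [0, 0, -0.0006], [0, 0, 0]]])

```text
clock: 27.95
tcp_pos: [0.6321, -0.0629, 0.0352]
orientation: [-0.0, 0.664, 0.748, -0.0]
wrist_force: [0.1, -0.4, 0.7]
gripper_width: 0.0701
finger_force: 0.0
```

Request:
drive_effector(moves=[[0.07, [0, 0, -0.0375], [0, 0, 0]], [0.07, [0, 0, -0.0875], [0, 0, 0]], [0.07, [0, 0, -0.1375], [0, 0, 0]], [0.07, [0, 0, -0.1875], [0, 0, 0]], [0.07, [0, 0, -0.2375], [0, 0, 0]], [0.07, [0, 0, -0.275], [0, 0, 0]], [0.07, [0, 0, -0.275], [0, 0, 0]]])

```text
clock: 28.65
tcp_pos: [0.634, -0.0619, 0.2602]
orientation: [0.003, 0.664, 0.748, 0.003]
wrist_force: [0.1, 0.6, 0.9]
gripper_width: 0.0699
finger_force: 0.0
```

```bash
python3 - <<'E'
from rig import arm
from h import *
im=arm.get_image("wrist"); s=arm.get_image("scene"); 
cv2.imwrite("pics/w8.png",np.hstack([cv2.resize(im[:,:,::-1],(400,300)),cv2.resize(s[80:305,160:460,::-1],(400,300))]))
E
```

```text
(no output)
```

View pics/w8.png

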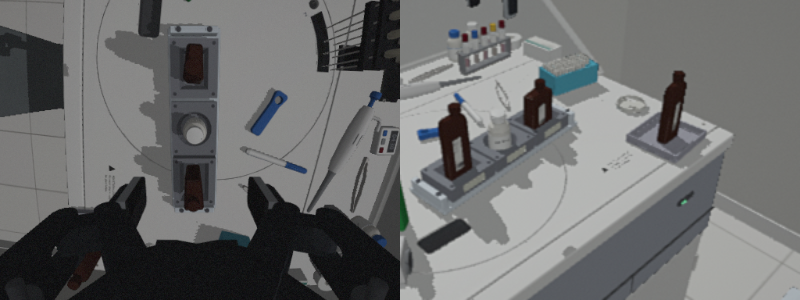

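All three bottles stand in their inserts ((195,60), (195,128) and (192,185) in the wrist half). The empty stands in the tray at (672,110) in the scene half.

```bash
python3 -c "
from rig import arm
print(arm.finish_job())"
```

```text
the job is handed in; nothing more can be done
None
```

I handed the job in at about 29 s on the robot clock: in the last pictures the empty stands upright in the steel tray, the slim, broad and round bottles are down in their own inserts, and I left the cap opener and covered dish alone; the hand-in returned no verdict.

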